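Roll a pipe stub into the V-block and up to its stop

ROBOT

A 7-joint arm with a two-finger parallel gripper is mounted at the origin on the work surface. World frame = base frame: x ahead of the robot, y to its left, z up, the work surface at z = 0. Lengths are in mm, angles in rad, forces in N, time in s.
With the tool pointing down it reaches from about 400 to 875 mm from the base axis. Payload 4.4 kg.
Tool frame: the origin (TCP) lies at the very end of the fingers, on their centre line; the grasp point (between the pads) lies ctrl.grip_depth behind it (ctrl.grip_depth is the distance from the TCP to the grasp point, in mm); y points along the fingers, x is the direction in which the jaws open and shut, and the axes are right-handed (so a half turn about y gives the same grasp; the last joint's range is limited). The gripper opens to 85 mm and grips with 20 to 120 N. Pads are 22 mm wide; open, the fingers measure 114 mm over their backs; the gripper's body (76 mm by 85 mm) begins 54 mm behind the grasp point. The pads swing forward as they close: fully open they stand 13 mm farther back than shut.
Start: joints at [1.236, 0.628, 0.038, 1.517, -0.027, 0.996, -0.02], TCP at [172.651, -626.665, 231.313] pointing down, gripper open.
Joint ranges: [-3.06, 3.06], [-0.37, 2.12], [-1.25, 1.32], [0.18, 2.47], [-1.1, 4.24], [0.23, 1.98], [-2.94, 2.94]. Speed limits (rad/s): [2.57, 2.57, 3.14, 3.14, 3.14, 3.14, 3.14].

INTERFACE

Orientations are given as [roll, pitch, yaw] about the fixed x, y, z axes, in that order (R = Rz(yaw) Ry(pitch) Rx(roll)).
In Python, from cell import ctrl gives the robot as it stands.
- The arm moves only by the tool apply_moves, never from a script. Its argument "motion" is a list of rows, each a list of 5 numbers: the shift along the tool's x, y, z in cm, then the turn about the tool's y in rad, then the finger opening in cm, from 0 to 8.54. In form: [[tx, ty, tz, roll, hand], ...]. A call has 1 to 20 rows; each row is the pose to reach, as a shift and turn from the pose commanded when the call began, along the tool's axes at that moment; what a row does not reach only later rows make up. A row lasts 1/8 s, in which the tool goes at most 62.5 mm and 10.7 degrees, less where a joint would pass 70% of its speed; a pose out of reach is approached as far as the arm can. A call with a gripper value outside its range is refused whole. The fingers move at their own pace and stop on an object; the grip force is fixed at half the most. Time passes only in rows, so rows that repeat a pose let the fingers close. It gives the time, the measured TCP pose, the force and the opening at its end, in the units of the state.
- ctrl.read_state(): the state, without advancing time (a new reading comes with each control period).
- ctrl.get_image(name): name is "side" or "top"; returns a dict with "image" (480x640x3 uint8, red, green, blue), "vfov" (degrees; the focal length in pixels is half the picture's height over the tangent of half this angle, whatever the lens; pixels are square), "cx", "cy" (the principal point, pixels), "extrinsics" (4x4, takes a point from world to camera coordinates). Camera axes: x right, y up, looking along -z (the intrinsics and any distortion apply to the point x, -y, -z); pixel columns grow to the right and rows downward; lengths in mm; the calibration is good to about 2 mm. A picture is of the moment at which its call begins. There is no depth.
- ctrl.finish_job(): hands the job in, once; it reports no verdict.
Trained networks look in a picture, given as the dict that the camera call returned (one of the last four; its "shot" number tells which), for a name from the list of things; names that differ only in an ending like _2 or _b are one class to them, and where a whole thing is asked for, a point or a joint stands for the part that bears it (a point fixed in the world has none). Each returns a list of dicts, best first, with "confidence" (0 to 1); they miss things now and then, are a little off and sometimes report something else, mostly with a low value. They report only what shows in the picture. A call takes as long as a camera call. They do not tell look-alikes from the thing itself.
- ctrl.search_frame(picture, query): "location" ([x, y, z] in mm, in world coordinates, good to about 4 mm: the middle of the surface that is visible of it).
- ctrl.mark_of(picture, query): "location" ([x, y, z] in mm, in world coordinates, good to about 4 mm: a listed point, or the origin of a listed thing).
The state is a dict: "clock": time; "qpos": joint angles; "qd": joint speeds; "tau": joint torques, N m; "eef_pos": TCP position; "tool_rot": TCP orientation; "force": force on the tool from outside, world axes, zero at the start; "torque": the same for the moment, N m; "width": finger opening in mm.
Only numpy, scipy, OpenCV 4.12 (cv2) and the standard library are available. Lean on these libraries where they do the work, as an engineer would, in place of code of your own. Each camera call takes 0.05 s, during which the arm holds its last target.

TASK

Roll the steel pipe stub over the bench by pushing its side with the fingertips, up the short ramp and into the groove of the blue V-block, then slide it gently along the groove until its end is against the red stop plate. Do not pick up or squeeze the pipe, leave the other things on the bench alone, and finish with the hand clear.

Things in the scene. Friction and masses are not known exactly. Their poses are not given: they have to be found in the camera images.
- pipe: Loose smooth steel pipe stub lying on the bench, 42 mm diameter, 140 mm long, about 0.4 kg, two yellow bands, a red paint mark, dark closed ends. Origin at its centre on the axis; its x runs along the pipe (roughly along the V-block's x), y and z turn as it rolls. Oiled: friction about 0.28 with all, fingers too; rolls easily, soon stops. Starts 140 to 220 mm out on the V-block's ramp side (+y).
- vblock: Blue low V-block, fixed, red stop plate at its +x end. Origin on the bench under the middle of the groove; x along the groove, away from the robot to the stop; y out over the ramp towards the pipe; z up. 120 degree groove, x from -100 (open end) to +100 mm, bottom line at y=0, z=2 mm. Behind it the flank rises to 32 mm at y=-52, then a 36 mm high rib, then an 8 mm high flange to y=-91 mm.
- v_lip (a point): Middle of the entry lip on the V-block's ramp side, 12 mm above the bench, at y = +17 mm in the V-block's frame. From here the ramp falls to the bench at y = +62 mm, over the whole 200 mm length of the block. The pipe drops into the groove by itself once its axis is past the lip.
- v_seat (a point): Point where the pipe's axis lies when it rests in the groove, at the middle of the groove's length, 26 mm above the bench; its axes are those of the V-block.
- v_stop (a point): Point on the face of the red stop plate at the height of a seated pipe's axis, 100 mm along x from v_seat; a seated pipe against the stop has its centre 70 mm before it. The plate is 12 mm thick, 50 mm high, and spans y from -63 to +37 mm.
- spray_can: Standing spray can with a red label, 64 mm across, 190 mm high, origin at the centre of its underside; to be left alone.
- oil_bottle: Standing blue bottle with a yellow label, 68 mm across, 200 mm high, origin at the centre of its underside; to be left alone.
- bolt_jar: Amber jar with a red cap, 68 mm across, 75 mm high, origin at the centre of its underside; to be left alone.
- hammer: Hammer lying on the bench along its own x axis, 260 mm long, 26 mm high, head at +x, origin under its middle; to be left alone.
- wrench: Steel wrench lying on the bench along its own x axis, 180 mm long, origin under its middle; to be left alone.
- bearing: Steel bearing ring lying flat, 62 mm across, 18 mm high, origin at the centre of its underside; to be left alone.
- brass_blank: Upright brass blank, 32 mm across, 60 mm high, origin at the centre of its underside; to be left alone.
Things that resemble listed ones, but are neither listed nor needed, are in the scene too. What is shaped like the pipe but brown or turquoise is not meant.

How it is judged:
By the outcome, as a careful person would: the job done as asked, in the order asked, and still so for the second after the job is handed in, with the robot touching nothing.
It also fails if it takes over 54 s, if anything falls off the work surface, if the arm or the gripper's body presses on something with over 40 N, if the wrist force passes 120 N, or if a joint passes its speed limit or range.

## Working session

There is one attempt and no reset: what is moved stays moved. The work goes in short steps, Python scripts to look and compute and a tool call to move; the robot and the scene stay as the last step left them, time stands still between calls to the robot, and variables do not carry over. Pictures are saved under pics/ and viewed, and the job is handed in when it is done.

Besides the shell and the picture viewer there is one more tool, called after "Request:" as name([rows], argument=value, ...), one row to a line, values as JSON. apply_moves: Moves the arm, as the interface text tells. Its arguments: {"type":"object","properties":{"motion":{"type":"array","items":{"type":"array","items":{"type":"number"}}}},"required":["motion"]}

```bash
ls; mkdir -p pics
cat > h.py <<'E'
import numpy as np, cv2
from cell import ctrl
def cam(d):
    f=240/np.tan(np.radians(d["vfov"])/2); return f,d["cx"],d["cy"],np.array(d["extrinsics"])
def proj(d,p):
    f,cx,cy,E=cam(d); q=E@np.r_[p,1]; return np.array([cx+f*q[0]/-q[2], cy-f*q[1]/-q[2]])
def unproj(d,uv,z):
    f,cx,cy,E=cam(d); R=E[:3,:3]; t=E[:3,3]; c=-R.T@t
    r=R.T@np.array([(uv[0]-cx)/f,-(uv[1]-cy)/f,-1]); return c+r*(z-c[2])/r[2]
def save(d,n): cv2.imwrite("pics/"+n,cv2.cvtColor(d["image"],cv2.COLOR_RGB2BGR))
E
python3 - <<'E'
from h import *
s=ctrl.read_state(); print(s, ctrl.grip_depth)
for n in("side","top"):
    d=ctrl.get_image(n); save(d,n+"0.png"); print(n,[k for k in d], d["vfov"],d["cx"],d["cy"],np.round(d["extrinsics"],3).tolist())
    for q in["pipe","vblock","v_lip","v_seat","v_stop"]:
        for r in ctrl.mark_of(d,q): print(q,r, proj(d,r["location"]).round())
E
```

```text
pics
{'clock': 0.0, 'qpos': array([ 1.23618125,  0.62935062,  0.0384428 ,  1.51836464, -0.02697553,
        0.99630092, -0.0199973 ]), 'qd': array([ 1.19135994e-03, -5.36187762e-04,  3.94627452e-06,  5.93272000e-05,
       -5.05266013e-05,  1.50516810e-03, -1.27867569e-04]), 'tau': array([ 1.13346584e-04, -5.63398182e+01,  1.22601639e+00, -1.93443561e+01,
        1.09586355e-02,  1.05283907e-02, -4.98002791e-06]), 'eef_pos': array([ 172.48760021, -626.04814074,  230.38727726]), 'tool_rot': array([-1.57084272,  0.00190491, -1.30196589]), 'force': array([-0.26802512, -0.00952305,  0.31669444]), 'torque': array([-0.02736834, -0.02650499, -0.01471032]), 'width': 85.16076463378332} 18.700000000000003
side ['image', 'vfov', 'cx', 'cy', 'extrinsics', 'shot'] 55.013619811498856 317.886343559334 245.77657538735176 [[-0.995, -0.096, -0.002, 482.141], [0.065, -0.689, 0.722, -65.545], [-0.071, 0.718, 0.692, -967.36], [0.0, 0.0, 0.0, 1.0]]
pipe {'location': [353.1, -8.8, 18.8], 'confidence': 0.94} [379. 256.]
pipe {'location': [184.5, -330.1, 16.2], 'confidence': 0.7} [444. 175.]
pipe {'location'
[... 840 characters left out ...]
3.8], 'confidence': 0.71} [441. 363.]
pipe {'location': [550.3, 17.4, 23.3], 'confidence': 0.68} [310. 219.]
pipe {'location': [585.9, -124.7, 30.3], 'confidence': 0.42} [364. 206.]
pipe {'location': [583.7, -108.5, 12.3], 'confidence': 0.23} [357. 209.]
vblock {'location': [589.1, -124.2, -3.0], 'confidence': 0.96} [362. 208.]
v_lip {'location': [580.8, -109.8, 12.2], 'confidence': 0.68} [358. 210.]
v_lip {'location': [684.1, -109.5, 27.5], 'confidence': 0.16} [358. 171.]
v_seat {'location': [583.3, -125.1, 28.9], 'confidence': 0.86} [364. 207.]
v_seat {'location': [745.1, 10.4, -0.3], 'confidence': 0.24} [314. 152.]
v_stop {'location': [687.8, -106.9, 27.2], 'confidence': 0.92} [357. 170.]
```

View pics/side0.png

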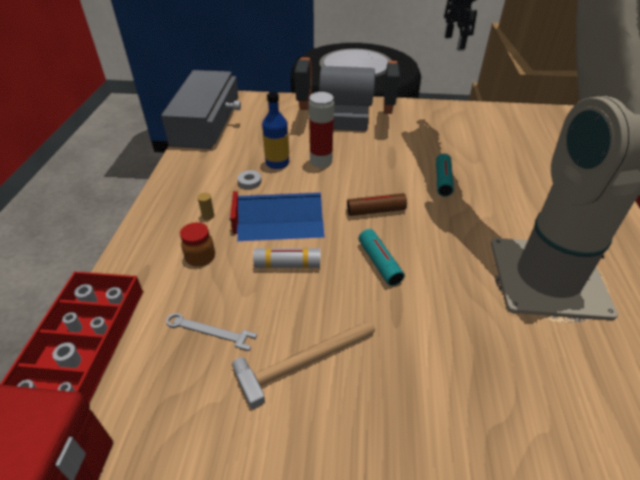

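View pics/top0.png

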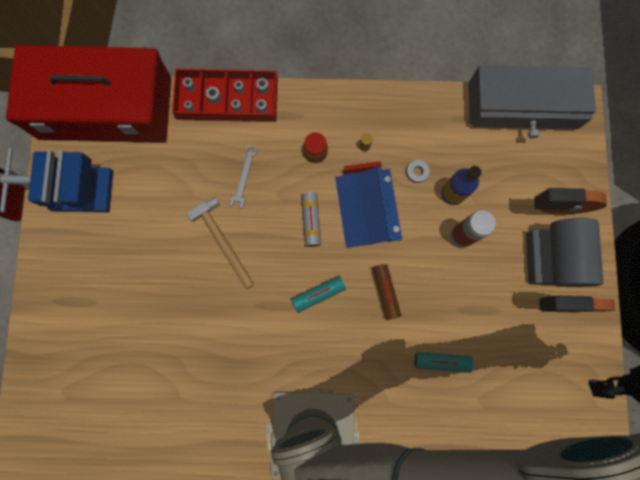

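The real pipe is the steel one with yellow bands, at side (287,258) and top (311,219). The look-alikes are the brown one at top (386,291) and the turquoise ones at (318,294) and (443,362). I'll confirm this in an enlarged crop and measure the pipe and block.

Run:
```python
from h import *
import cv2
a=cv2.imread("pics/top0.png")[130:270,270:430]; cv2.imwrite("pics/top0c.png",cv2.resize(a,None,fx=4.9,fy=4.2857*4.9/4.9 if 0 else 4.2,interpolation=cv2.INTER_CUBIC) if 0 else cv2.resize(a,None,fx=4.2,fy=4.2,interpolation=cv2.INTER_CUBIC))
a=cv2.imread("pics/side0.png")[170:290,180:340]; cv2.imwrite("pics/side0c.png",cv2.resize(a,None,fx=5,fy=5,interpolation=cv2.INTER_CUBIC))
```

```text
(no output)
```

View pics/top0c.png

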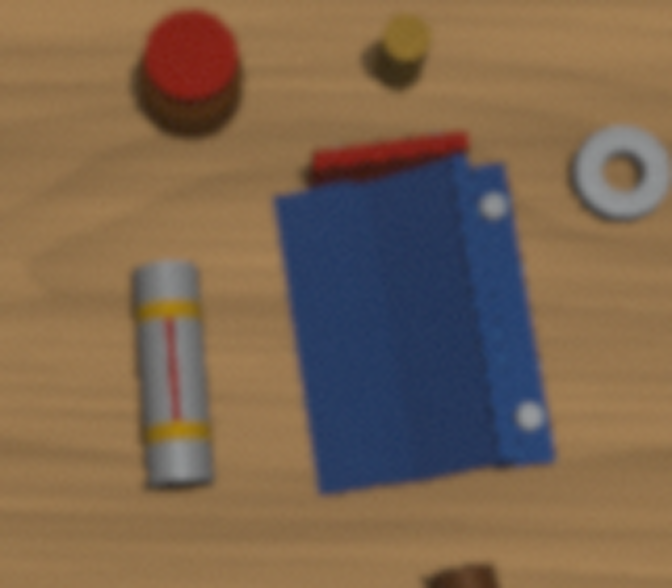

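View pics/side0c.png

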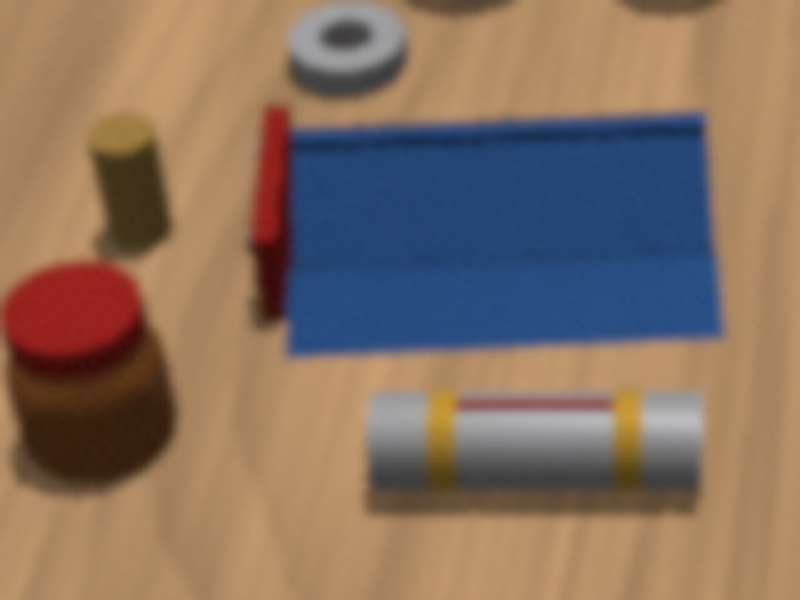

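```bash
cat > fit.py <<'E'
from h import *
from scipy.optimize import least_squares
D={n:ctrl.get_image(n) for n in("top","side")}
def t(u,v): return ("top",(u+.5)/4.2-.5+270,(v+.5)/4.2-.5+130)
def s(u,v): return ("side",(u+.5)/5-.5+180,(v+.5)/5-.5+170)
V=[((100,62,0),t(276,198)),((-100,62,0),t(320,494)),((100,-91,8),t(505,163)),((-100,-91,8),t(554,462)),
 ((100,62,0),s(289,355)),((-100,62,0),s(721,336))]
def T(p,l): c,n=np.cos(p[2]),np.sin(p[2]); return np.array([p[0]+c*l[0]-n*l[1],p[1]+n*l[0]+c*l[1],l[2]])
f=lambda p:np.r_[tuple(proj(D[o[0]],T(p,l))-o[1:] for l,o in V)]
r=least_squares(f,[585,-124,0]);print("V",r.x,r.fun.round(1))
V2=r.x
P=[((70,0,21),t(165.5,263.5)),((-70,0,21),t(180,485)),((70,0,21),s(367,441)),((-70,0,21),s(700,441))]
f=lambda p:np.r_[tuple(proj(D[o[0]],T(p,l))-o[1:] for l,o in P)]
r=least_squares(f,[550,17,0]);print("P",r.x,r.fun.round(1))
c,n=np.cos(V2[2]),np.sin(V2[2]); d=r.x[:2]-V2[:2]; print("pipe in V",c*d[0]+n*d[1],-n*d[0]+c*d[1])
for q in["bolt_jar","brass_blank","hammer","wrench","bearing","spray_can","oil_bottle"]:
  for m in("top","side"): print(q,ctrl.mark_of(D[m],q)[:1])
print("v corners",[T(V2,l).round() for l in((100,0,2),(112,37,50),(-100,62,0),(100,62,0))])
E
python3 fit.py
```

```text
V [ 5.86304938e+02 -1.24786229e+02  1.58851078e-01] [-0.5 -0.2 -0.3  0.7  0.4  0.   0.8  0.1 -0.9  0.2  0.3  0.1]
P [5.50842528e+02 1.56821120e+01 9.10064553e-02] [-0.2  1.  -0.1 -0.4  0.2 -0.2 -0.6 -0.1]
pipe in V -12.796103278392945 144.30937992159352
bolt_jar [{'location': [742.7, 10.3, 1.2], 'confidence': 0.84}]
bolt_jar [{'location': [744.0, 10.1, -0.2], 'confidence': 0.91}]
brass_blank [{'location': [759.7, -131.6, -1.6], 'confidence': 0.73}]
brass_blank [{'location': [764.9, -125.6, 1.2], 'confidence': 0.82}]
hammer [{'location': [474.2, 242.9, -1.7], 'confidence': 0.59}]
hammer [{'location': [477.3, 250.1, 0.7], 'confidence': 0.59}]
wrench [{'location': [472.9, 244.6, 1.3], 'confidence': 0.69}]
wrench [{'location': [667.0, 205.8, 6.6], 'confidence': 0.82}]
bearing [{'location': [690.1, -272.8, 3.8], 'confidence': 0.91}]
bearing [{'location': [693.9, -274.1, 0.2], 'confidence': 0.59}]
spray_can [{'location': [512.9, -386.0, 0.9], 'confidence': 0.88}]
spray_can [{'location': [512.9, -389.0, -2.9], 'confidence': 0.64}]
oil_bottle [{'location': [636.9, -371.5, -0.3], 'confidence': 0.91}]
oil_bottle [{'location': [631.4, -365.2, 0.1], 'confidence': 0.62}]
v corners [array([ 685., -109.,    2.]), array([691., -71.,  50.]), array([478., -79.,   0.]), array([675., -48.,   0.])]
```

```bash
cat >> h.py <<'E'
from scipy.spatial.transform import Rotation as Ro
V=np.array([586.3,-124.8,0.159])
def v2w(x,y,z): c,s=np.cos(V[2]),np.sin(V[2]); return np.array([V[0]+c*x-s*y,V[1]+s*x+c*y,z])
def w2v(p): c,s=np.cos(V[2]),np.sin(V[2]); d=np.array(p)[:2]-V[:2]; return np.array([c*d[0]+s*d[1],-s*d[0]+c*d[1],p[2]])
def rel(w):
    s=ctrl.read_state(); R=Ro.from_euler("xyz",s["tool_rot"]).as_matrix(); return (R.T@(np.array(w)-s["eef_pos"])/10).round(2)
def st():
    s=ctrl.read_state(); print("t",s["clock"],"V",w2v(s["eef_pos"]).round(1),"rot",s["tool_rot"].round(3),"F",s["force"].round(1),"w",round(s["width"],1),"q",s["qpos"].round(2))
E
python3 -c "
from h import *
st();print(rel(v2w(-15,205,231)),rel(v2w(-15,205,120)))"
```

```text
t 1.4 V [-487.9 -430.   231.3] rot [-1.571 -0.    -1.302] F [ 0.  -0.2  0.6] w 85.3 q [ 1.24  0.63  0.04  1.52 -0.03  1.   -0.02]
[-5.794e+01  3.000e-02  5.396e+01] [-57.94  11.13  53.96]
```

Request:
apply_moves([
  [-5.2,0,4.9,-0.12,8.5],
  [-10.4,0,9.8,-0.25,8.5],
  [-15.6,0,14.7,-0.38,8.5],
  [-20,0,18.5,-0.5,8.5],
  [-24,0,22.4,-0.6,8.5],
  [-28,0,26,-0.7,8.5],
  [-32,0,29.8,-0.8,8.5],
  [-36,0,33.5,-0.9,8.5],
  [-40,0,37.3,-1.0,8.5],
  [-44,0,41,-1.1,8.5],
  [-48,0,44.7,-1.2,8.5],
  [-52,0,48.4,-1.31,8.5],
  [-56,2,52.2,-1.42,8.5],
  [-57.9,6,54,-1.461,8.5],
  [-57.9,11,54,-1.461,8.5],
  [-57.9,11,54,-1.461,8.5],
])

```text
clock: 3.4
eef_pos: [536.7, 74.4, 118.4]
tool_rot: [-1.571, 0.008, 0.16]
force: [-0.2, -0.6, 0.7]
width: 84.7
```

```bash
python3 -c "
from h import *
st();print(rel(v2w(-15,205,8)))
for n in('side','top'):save(ctrl.get_image(n),n+'1.png')"
```

```text
t 3.4 V [-17.5 204.6 118.4] rot [-1.571  0.008  0.16 ] F [-0.2 -0.6  0.7] w 84.7 q [ 0.05  0.66 -0.36  1.91  0.37  0.65 -0.38]
[ 0.33 11.04  0.05]
```

View pics/side1.png

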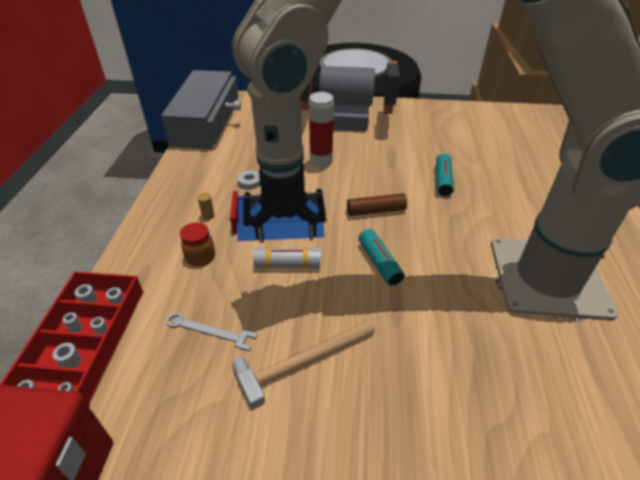

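```bash
python3 -c "
from h import *
d=ctrl.get_image('side')
for uv in((250,340),(370,328),(172,320)):print(uv,w2v(unproj(d,uv,5)).round())
print(proj(d,v2w(-15,205,0)),proj(d,ctrl.read_state()['eef_pos']))"
```

```text
(250, 340) [ 57. 338.   5.]
(370, 328) [-168.  325.    5.]
(172, 320) [208. 282.   5.]
[288.03295465 285.61398952] [284.12342534 242.06928995]
```

Request:
apply_moves([
  [0.2,3,0,0,8.5],
  [0.3,6,0,0,8.5],
  [0.3,8.5,0,0,8.5],
  [0.3,10,0,0,8.5],
  [0.3,11,0,0,8.5],
  [0.3,11.4,0,0,8.5],
  [0.3,11.4,0,0,8.5],
])

```text
clock: 4.42
eef_pos: [542.8, 75.5, 7.7]
tool_rot: [-1.571, -0.001, 0.159]
force: [-0.3, -0.2, -0.6]
width: 85.1
```

```bash
python3 -c "
from h import *
st()
for n in('side','top'):
  d=ctrl.get_image(n);save(d,n+'2.png');print(proj(d,ctrl.read_state()['eef_pos']))
  a=d['image'][170:290,210:370] if n=='side' else d['image'][150:270,250:410]
  cv2.imwrite('pics/'+n+'2c.png',cv2.resize(a[:,:,::-1],None,fx=5,fy=5,interpolation=cv2.INTER_CUBIC))"
```

```text
t 4.425 V [-11.2 204.6   7.7] rot [-1.571e+00 -1.000e-03  1.590e-01] F [-0.3 -0.2 -0.6] w 85.1 q [-0.03  0.84 -0.24  1.95  0.46  0.41 -0.47]
[285.96568856 283.0494563 ]
[288.31170859 222.22463855]
```

View pics/side2c.png

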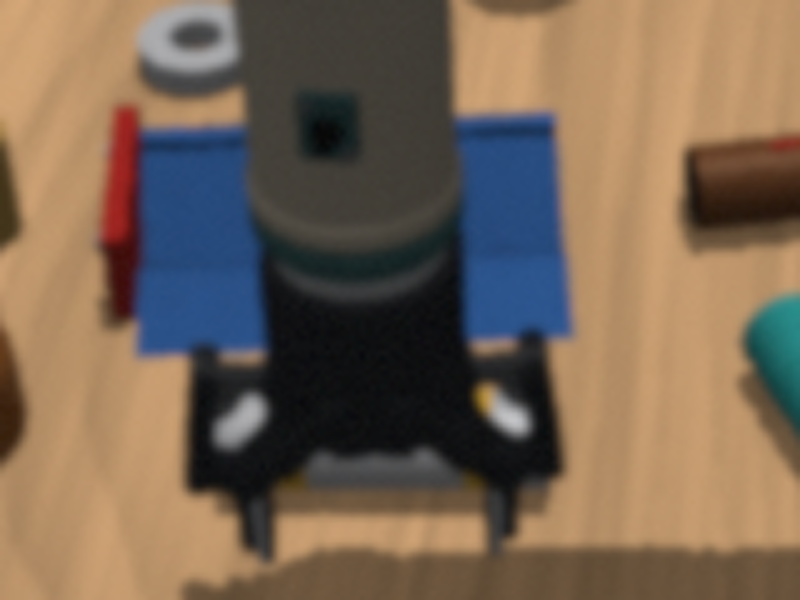

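View pics/top2c.png

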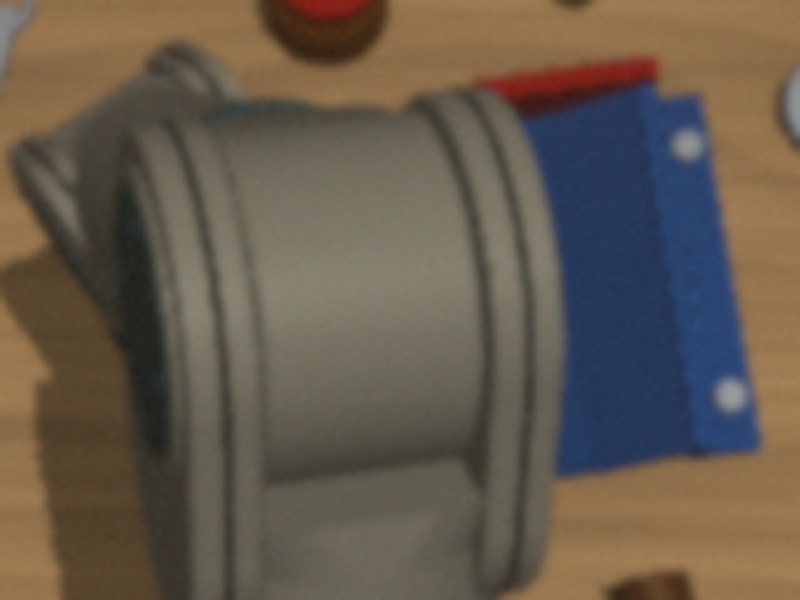

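Request:
apply_moves([
  [0,0.4,-1,0,8.5],
  [0,0.4,-2,0,8.5],
  [0,0.4,-2.6,0,8.5],
  [0,0.4,-3.0,0,8.5],
  [0,0.4,-3.4,0,8.5],
  [0,0.4,-3.9,0,8.5],
  [0,0.4,-4.4,0,8.5],
  [0,0.4,-5,0,8.5],
  [0,0.4,-5.6,0,8.5],
  [0,0.4,-6.2,0,8.5],
  [0,0.4,-6.8,0,8.5],
  [0,0.4,-7.4,0,8.5],
  [0,0.4,-8,0,8.5],
  [0,0.4,-8.5,0,8.5],
  [0,0.4,-9,0,8.5],
  [0,0.4,-9.4,0,8.5],
  [0,0.4,-9.4,0,8.5],
])

```text
clock: 6.65
eef_pos: [557.4, -17.9, 3.3]
tool_rot: [-1.571, 0.0, 0.158]
force: [0.1, 0.6, 0.0]
width: 84.8
```

```bash
python3 -c "
from h import *
st()
for n in('side','top'):
  d=ctrl.get_image(n);save(d,n+'3.png');print(proj(d,ctrl.read_state()['eef_pos']))
  a=d['image'][150:270,200:360] if n=='side' else d['image'][150:270,250:410]
  cv2.imwrite('pics/'+n+'3c.png',cv2.resize(a[:,:,::-1],None,fx=5,fy=5,interpolation=cv2.INTER_CUBIC))"
```

```text
t 6.65 V [-11.6 110.1   3.3] rot [-1.571  0.     0.158] F [0.1 0.6 0. ] w 84.8 q [ 0.15  0.85 -0.27  1.92  0.5   0.43 -0.33]
[285.72336285 252.45624191]
[322.91217526 218.08894161]
```

View pics/side3c.png

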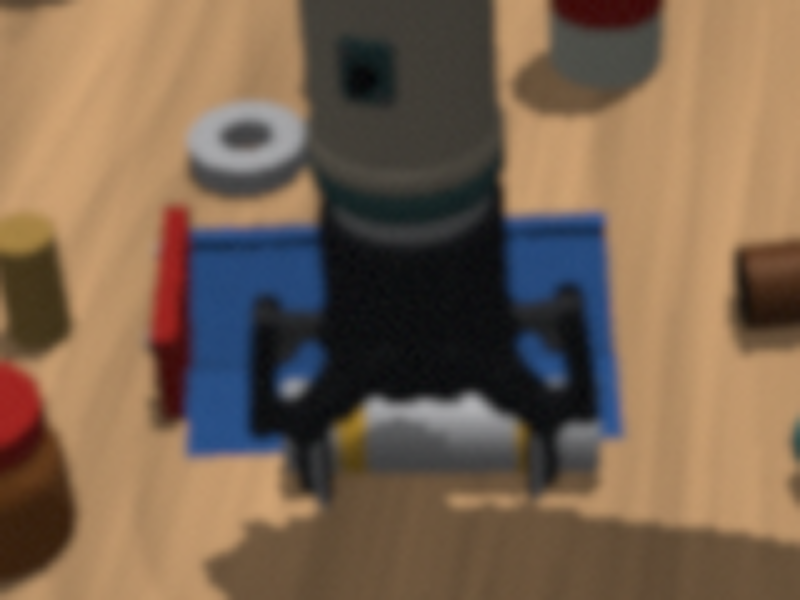

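View pics/top3c.png

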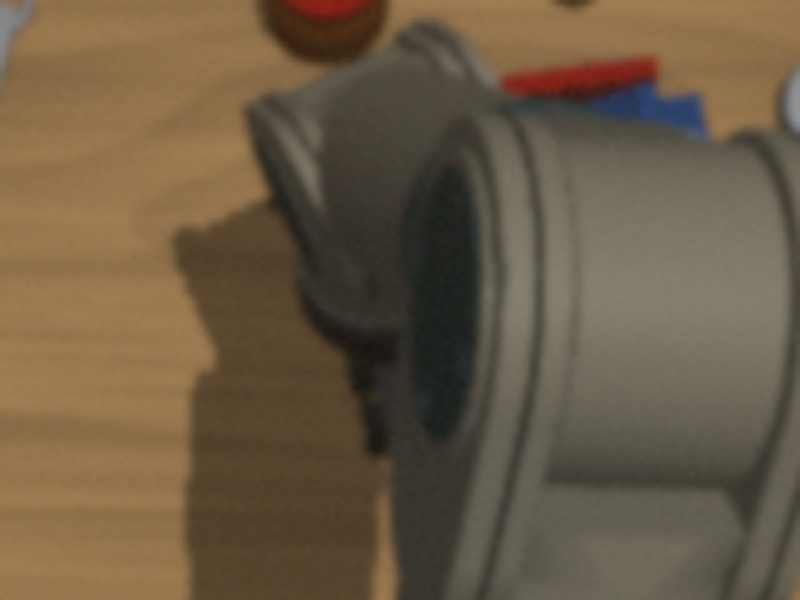

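Request:
apply_moves([
  [0,0,-0.5,0,8.5],
  [0,0,-1,0,8.5],
  [0,0,-1.5,0,8.5],
  [0,0,-2,0,8.5],
  [0,-0.1,-2.5,0,8.5],
  [0,-0.2,-3,0,8.5],
  [0,-0.3,-3.5,0,8.5],
  [0,-0.4,-4,0,8.5],
  [0,-0.5,-4.5,0,8.5],
  [0,-0.6,-5,0,8.5],
  [0,-0.7,-5.4,0,8.5],
  [0,-0.8,-5.8,0,8.5],
  [0,-0.9,-6.2,0,8.5],
  [0,-0.9,-6.5,0,8.5],
  [0,-0.9,-6.7,0,8.5],
  [0,-0.9,-6.7,0,8.5],
])

```text
clock: 8.75
eef_pos: [567.9, -83.9, 12.3]
tool_rot: [-1.571, 0.0, 0.159]
force: [-0.0, -0.2, -0.5]
width: 85.4
```

```bash
python3 -c "
from h import *
st()
for n in('side',):
  d=ctrl.get_image(n);save(d,n+'4.png');print(proj(d,ctrl.read_state()['eef_pos']))
  a=d['image'][150:270,200:360] if n=='side' else d['image'][150:270,250:410]
  cv2.imwrite('pics/'+n+'4c.png',cv2.resize(a[:,:,::-1],None,fx=5,fy=5,interpolation=cv2.INTER_CUBIC))"
```

```text
t 8.75 V [-11.7  43.3  12.3] rot [-1.571  0.     0.159] F [-0.  -0.2 -0.5] w 85.4 q [ 0.29  0.86 -0.31  1.87  0.51  0.49 -0.21]
[285.19683844 229.25365896]
```

View pics/side4c.png

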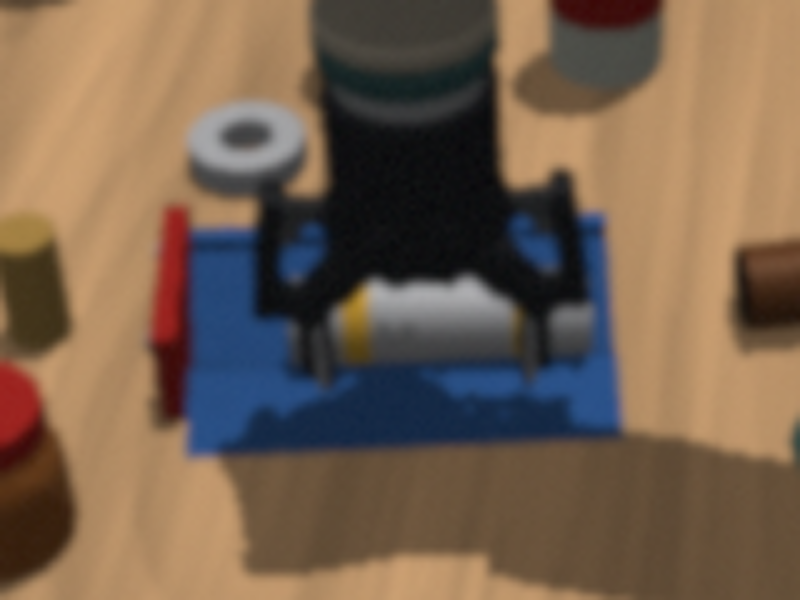

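Request:
apply_moves([
  [0,0,1,0,8.5],
  [0,0,2.5,0,8.5],
  [0,-3,3,0,8.5],
  [0,-7,3,0,8.5],
  [-3,-10,1,0,6],
  [-8,-10,-2,0,3],
  [-12,-10,-4.3,0,0],
  [-12,-10,-4.3,0,0],
  [-12,-10,-4.3,0,0],
  [-12,-10,-4.3,0,0],
])

```text
clock: 10.05
eef_pos: [457.7, -143.4, 112.4]
tool_rot: [-1.57, -0.002, 0.162]
force: [-0.0, -0.1, 0.9]
width: 0.1
```

```bash
python3 -c "
from h import *
st()
for n in('side','top'):
  d=ctrl.get_image(n);save(d,n+'5.png');print(proj(d,ctrl.read_state()['eef_pos']), [proj(d,v2w(x,0,26.2)).round(1) for x in(-90,-20,50,100)],ctrl.mark_of(d,'pipe')[:4])
  a=d['image'][150:270,200:360] if n=='side' else d['image'][130:250,300:460]
  cv2.imwrite('pics/'+n+'5c.png',cv2.resize(a[:,:,::-1],None,fx=5,fy=5,interpolation=cv2.INTER_CUBIC))"
```

```text
t 10.05 V [-130.     2.   112.4] rot [-1.57  -0.002  0.162] F [-0.  -0.1  0.9] w 0.1 q [ 0.52  0.61 -0.4   2.09  0.46  0.53 -0.05]
[336.06014516 180.8874429 ] [array([318. , 211.1]), array([288.3, 212.3]), array([258.3, 213.6]), array([236.8, 214.4])] [{'location': [358.6, -183.9, 27.2], 'confidence': 0.96}, {'location': [186.8, -329.8, 18.2], 'confidence': 0.78}, {'location': [570.8, -127.8, 30.7], 'confidence': 0.59}, {'location': [352.9, -9.0, 19.2], 'confidence': 0.57}]
[374.41552004 249.76792469] [array([368.8, 239.5]), array([364.8, 213.8]), array([360.8, 188.6]), array([358. , 170.8])] [{'location': [351.8, -10.6, 23.4], 'confidence': 0.8}, {'location': [360.3, -183.8, 22.8], 'confidence': 0.65}, {'location': [566.6, -125.3, 28.4], 'confidence': 0.57}, {'location': [584.8, -126.2, -0.1], 'confidence': 0.27}]
```

View pics/side5c.png

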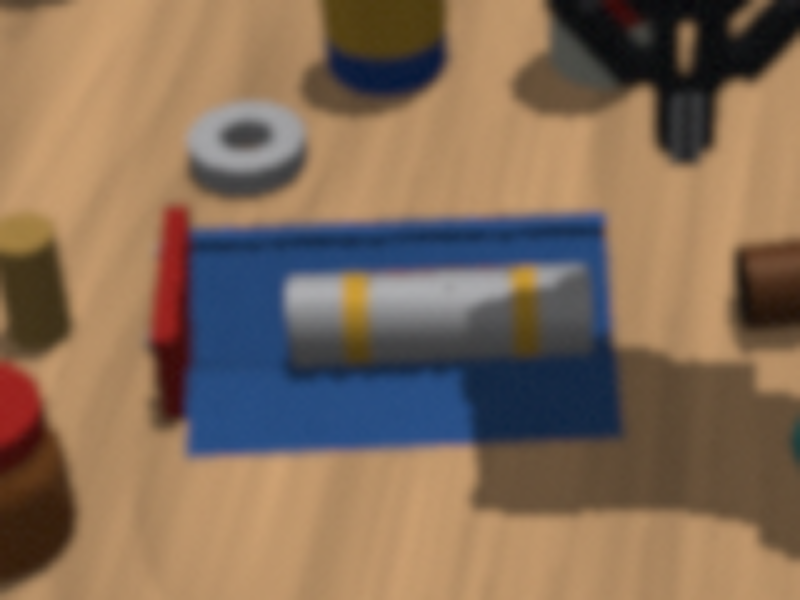

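View pics/top5c.png

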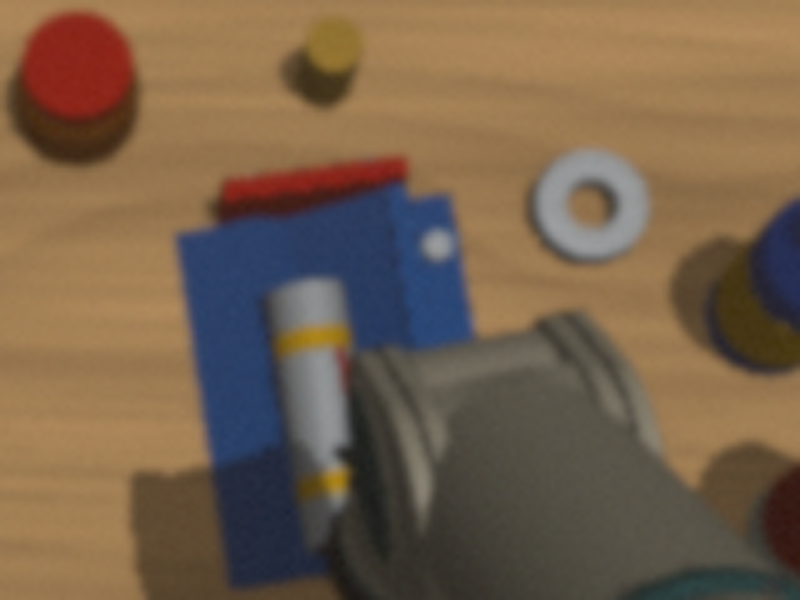

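Request:
apply_moves([
  [0,3,0.2,0,0],
  [0,6,0.2,0,0],
  [0,8,0.2,0,0],
  [0,9.4,0.2,0,0],
  [0,9.8,0.2,0,0],
  [0,9.8,0.2,0,0],
  [0,9.8,0.2,0,0],
])

```text
clock: 11.12
eef_pos: [456.5, -143.2, 14.9]
tool_rot: [-1.571, -0.001, 0.159]
force: [0.0, 0.7, -0.2]
width: 0.1
```

```bash
python3 -c "
from h import *
st()
for n in('side',):
  d=ctrl.get_image(n);save(d,n+'6.png');print(proj(d,ctrl.read_state()['eef_pos']))
  a=d['image'][150:270,200:360]
  cv2.imwrite('pics/'+n+'6c.png',cv2.resize(a[:,:,::-1],None,fx=5,fy=5,interpolation=cv2.INTER_CUBIC))"
```

```text
t 11.125 V [-131.1    2.4   14.9] rot [-1.571e+00 -1.000e-03  1.590e-01] F [ 0.   0.7 -0.2] w 0.1 q [ 0.4   0.78 -0.23  2.14  0.6   0.29 -0.19]
[335.43163109 214.66463563]
```

View pics/side6c.png

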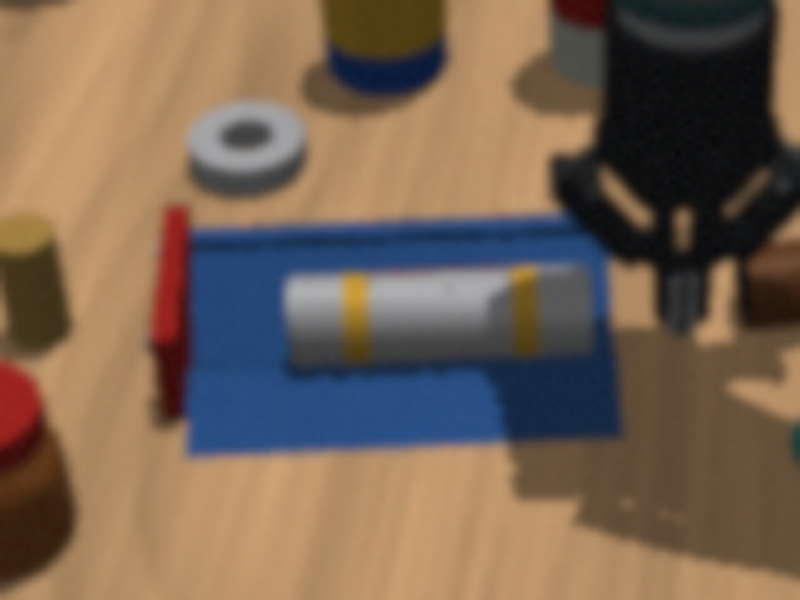

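Request:
apply_moves([
  [0.8,0,-0.2,0,0],
  [1.6,0,-0.2,0,0],
  [2.2,0,-0.2,0,0],
  [2.5,0,-0.2,0,0],
  [2.8,0,-0.2,0,0],
  [3.1,0,-0.2,0,0],
  [3.4,0,-0.2,0,0],
  [3.7,0,-0.2,0,0],
  [4.0,0,-0.2,0,0],
  [4.3,0,-0.2,0,0],
  [4.6,0,-0.2,0,0],
  [4.9,0,-0.2,0,0],
  [5.2,0,-0.2,0,0],
  [5.5,0,-0.2,0,0],
  [5.8,0,-0.2,0,0],
  [6.1,0,-0.2,0,0],
  [6.4,0,-0.2,0,0],
  [6.6,0,-0.2,0,0],
  [6.8,0,-0.2,0,0],
  [6.8,0,-0.2,0,0],
])

```text
clock: 13.68
eef_pos: [523.9, -134.2, 14.4]
tool_rot: [-1.571, -0.001, 0.159]
force: [0.1, 0.1, -1.1]
width: -0.3
```

```bash
python3 -c "
from h import *
st()
for n in('side',):
  d=ctrl.get_image(n);save(d,n+'7.png');print(proj(d,ctrl.read_state()['eef_pos']))
  a=d['image'][170:260,220:340]
  cv2.imwrite('pics/'+n+'7c.png',cv2.resize(a[:,:,::-1],None,fx=6.6,fy=6.6,interpolation=cv2.INTER_CUBIC))"
```

```text
t 13.675 V [-63.1   0.6  14.4] rot [-1.571e+00 -1.000e-03  1.590e-01] F [ 0.1  0.1 -1.1] w -0.3 q [ 0.39  0.83 -0.3   1.97  0.55  0.43 -0.16]
[306.72895176 215.56274882]
```

View pics/side7c.png

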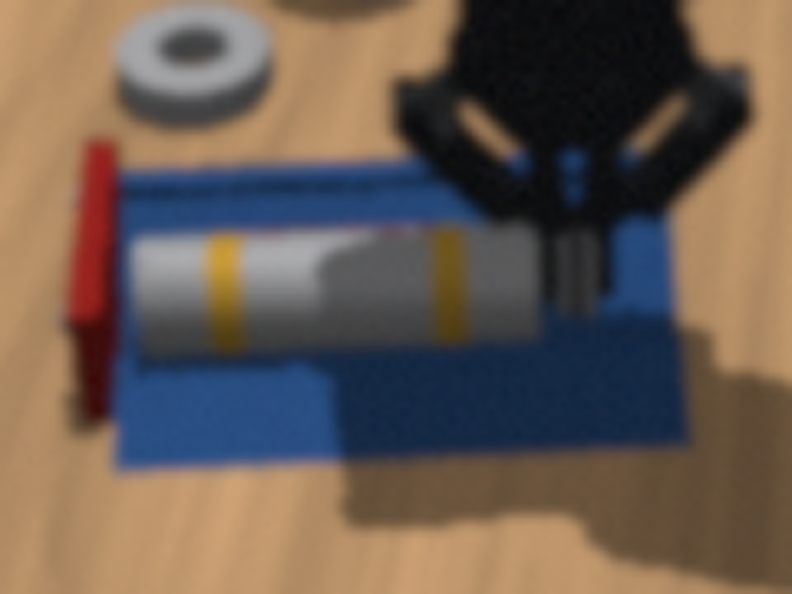

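Request:
apply_moves([
  [0.1,0,0,0,0],
  [0.2,0,0,0,0],
  [0.3,0,0,0,0],
  [0.4,0,0,0,0],
  [0.5,0,0,0,0],
  [0.5,0,0,0,0],
])

```text
clock: 14.48
eef_pos: [528.6, -133.4, 14.3]
tool_rot: [-1.571, -0.0, 0.159]
force: [-0.9, -0.2, 1.3]
width: 0.0
```

Request:
apply_moves([
  [0.1,0,0,0,0],
  [0.15,0,0,0,0],
  [0.15,0,0,0,0],
])

```text
clock: 14.85
eef_pos: [530.0, -133.2, 14.3]
tool_rot: [-1.571, -0.0, 0.159]
force: [-1.7, -0.2, 0.7]
width: -0.1
```

```bash
python3 -c "
from h import *
st()
for n in('side','top'):
  d=ctrl.get_image(n);save(d,n+'8.png');print([proj(d,v2w(x,0,26.2)).round(1) for x in(-40,100)])
  a=d['image'][170:260,220:340] if n=='side' else d['image'][150:240,320:440]
  cv2.imwrite('pics/'+n+'8c.png',cv2.resize(a[:,:,::-1],None,fx=6.6,fy=6.6,interpolation=cv2.INTER_CUBIC))"
```

```text
t 14.85 V [-56.9   0.6  14.3] rot [-1.571 -0.     0.159] F [-1.7 -0.2  0.7] w -0.1 q [ 0.39  0.83 -0.3   1.95  0.54  0.44 -0.16]
[array([296.8, 212. ]), array([236.8, 214.4])]
[array([365.9, 221.1]), array([358. , 170.8])]
```

View pics/side8c.png

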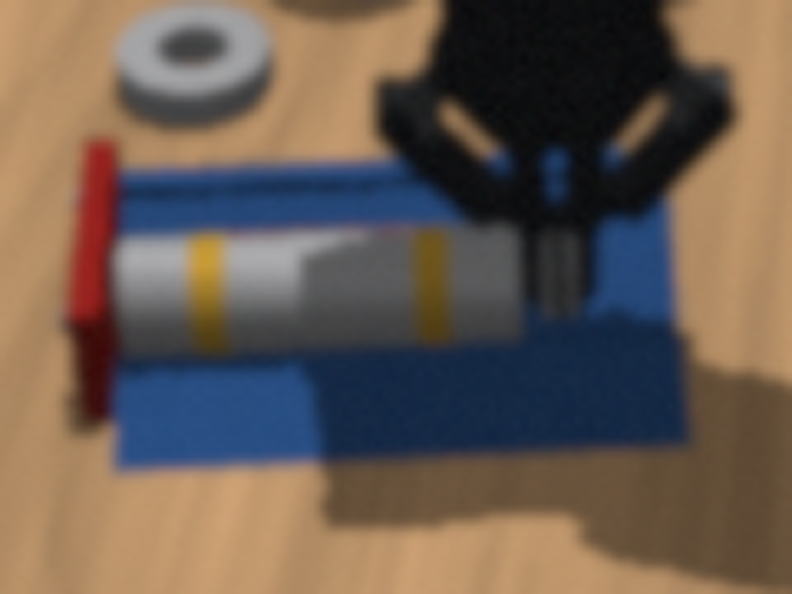

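View pics/top8c.png

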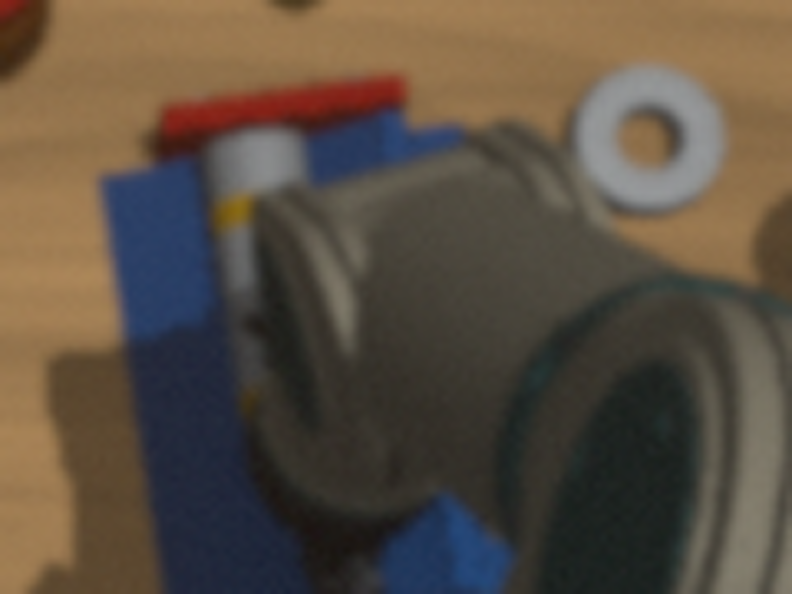

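Request:
apply_moves([
  [0.05,0,0,0,0],
  [0.1,0,0,0,0],
  [0.1,0,0,0,0],
])

```text
clock: 15.32
eef_pos: [531.0, -133.0, 14.3]
tool_rot: [-1.571, -0.0, 0.159]
force: [-2.2, 0.0, 0.7]
width: -0.1
```

Request:
apply_moves([
  [0.05,0,0,0,0],
  [0.1,0,0,0,0],
  [0.1,0,0,0,0],
])

```text
clock: 15.7
eef_pos: [532.0, -132.9, 14.3]
tool_rot: [-1.571, -0.0, 0.159]
force: [-2.0, -0.2, 0.8]
width: -0.4
```

Request:
apply_moves([
  [0.05,0,0,0,0],
  [0.1,0,0,0,0],
  [0.1,0,0,0,0],
])

```text
clock: 16.08
eef_pos: [533.0, -132.7, 14.3]
tool_rot: [-1.571, -0.0, 0.159]
force: [-2.2, 0.2, 0.2]
width: -0.1
```

Request:
apply_moves([
  [0.05,0,0,0,0],
  [0.1,0,0,0,0],
  [0.1,0,0,0,0],
])

```text
clock: 16.45
eef_pos: [533.2, -132.7, 14.3]
tool_rot: [-1.571, 0.001, 0.159]
force: [-5.0, -0.3, 2.6]
width: -0.4
```

The force stepped up from 2 N to 5 N and the tool stalled, so the pipe is at the stop. I'll back off along the groove, then lift clear.

Request:
apply_moves([
  [-0.2,0,0,0,0],
  [-0.6,0,0,0,0],
  [-1.5,0,0,0,0],
  [-3,0,0,0,0],
  [-5,0,0,0,0],
  [-6.5,-2,0,0,0],
  [-7,-6,0,0,0],
  [-7,-11,0,0,0],
  [-8,-16,0,0,0],
  [-8,-20,-3,0,0],
  [-8,-20,-8,0,0],
  [-8,-20,-13,0,0],
  [-8,-20,-13,0,0],
  [-8,-20,-13,0,0],
])

```text
clock: 18.2
eef_pos: [474.8, -272.7, 214.0]
tool_rot: [-1.57, 0.0, 0.159]
force: [-0.3, 0.6, -0.4]
width: 0.0
```

```bash
python3 -c "
from h import *
st()
for n in('side','top'):
  d=ctrl.get_image(n);save(d,n+'9.png');print([proj(d,v2w(x,0,26.2)).round(1) for x in(-40,100)],ctrl.mark_of(d,'pipe'))
  a=d['image'][170:260,220:340] if n=='side' else d['image'][150:240,320:440]
  cv2.imwrite('pics/'+n+'9c.png',cv2.resize(a[:,:,::-1],None,fx=6.6,fy=6.6,interpolation=cv2.INTER_CUBIC))"
```

```text
t 18.2 V [-133.5 -128.4  214. ] rot [-1.57   0.     0.159] F [-0.3  0.6 -0.4] w 0.0 q [ 0.82  0.55 -0.53  1.81  0.35  0.88  0.28]
[array([296.8, 212. ]), array([236.8, 214.4])] [{'location': [357.0, -183.7, 21.9], 'confidence': 0.84}, {'location': [351.6, -10.8, 17.3], 'confidence': 0.77}, {'location': [186.0, -324.3, 17.0], 'confidence': 0.69}, {'location': [617.2, -114.5, 29.6], 'confidence': 0.58}]
[array([365.9, 221.1]), array([358. , 170.8])] [{'location': [361.4, -180.9, 20.8], 'confidence': 0.86}, {'location': [184.7, -324.4, 18.7], 'confidence': 0.85}, {'location': [351.8, -8.7, 18.6], 'confidence': 0.68}, {'location': [613.8, -117.9, 29.3], 'confidence': 0.59}, {'location': [584.6, -123.8, 30.2], 'confidence': 0.44}]
```

View pics/side9c.png

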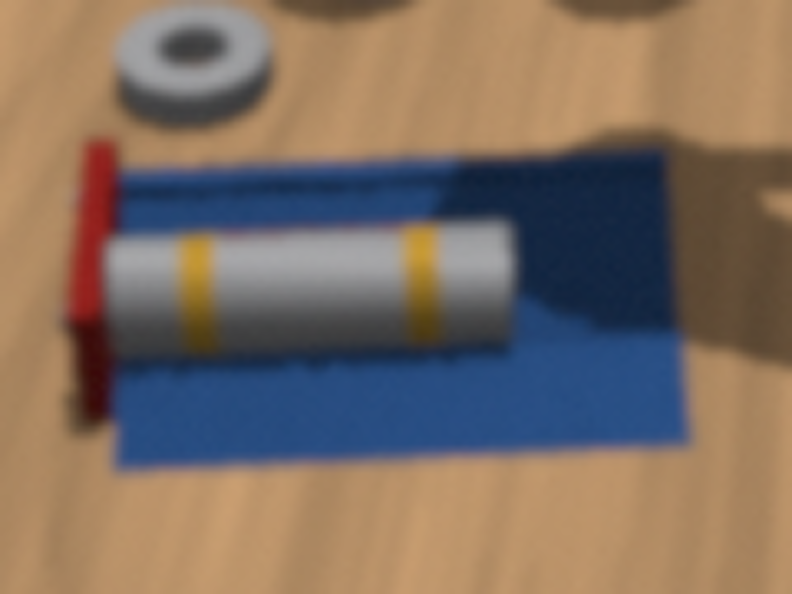

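View pics/top9.png

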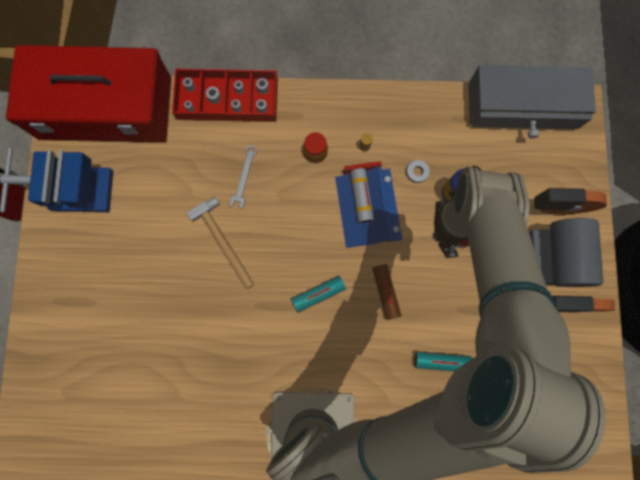

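View pics/top9c.png

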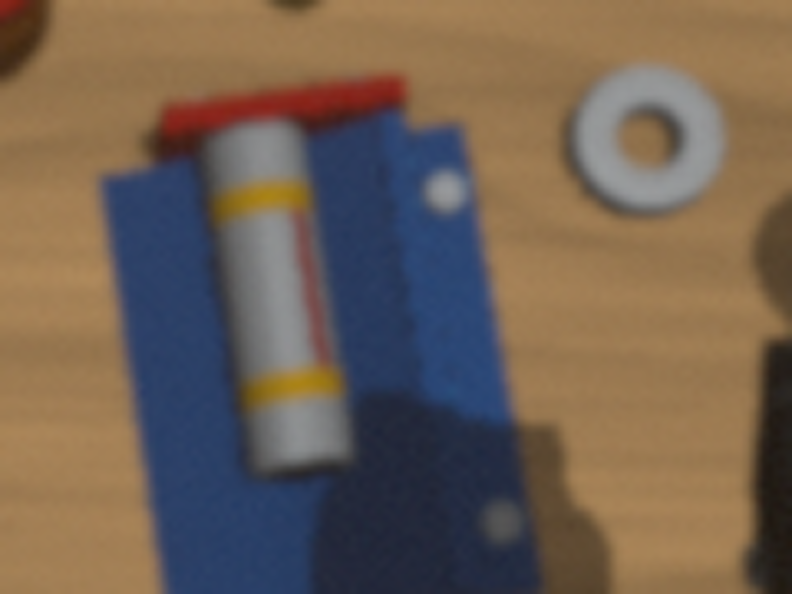

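The side and top crops show the pipe lying in the groove, with its end on the red plate (side crop ~(108,295)). Its free end is at ~510 px, where 510 was predicted, and nothing else has moved. I'm handing in.

```bash
python3 -c "
from h import *
st();print(ctrl.finish_job())"
```

```text
t 18.4 V [-132.8 -128.   214.4] rot [-1.571  0.     0.161] F [0.1 0.9 0.2] w 0.0 q [ 0.82  0.55 -0.53  1.81  0.35  0.88  0.28]
the job is handed in; nothing more can be done
None
```

The pipe is in the V-block groove with its end against the red stop plate, and I handed the job in at 18.4 s of the 54 s allowed. I rolled it over the bench and up the ramp with the open fingertips on its side until it dropped into the groove. Then I slid it along with the closed fingertips on its end and never gripped it.

- **At the stop:** on the last 1 mm step the force rose from about 2 N to 5 N and the tool moved only 0.2 mm.
- **Final position:** after I backed the hand off, the pipe's free end was where a seated pipe at the stop should show. The network put its centre at about (614–617, -114 to -118) mm in the two views. I expected (616, -120), so they agree within the network's few-millimetre error, apart from about 5 mm in y in the side view.
- **Hand and surroundings:** the hand finished about 214 mm above the bench, touching nothing. The other things looked unmoved in the last pictures, but in the top view the arm hid most of the oil bottle and spray can. I didn't check those two separately; the hand's path stayed well away from both.

No check failed.

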